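# Load the tube carriage and index it to the next hole

## Task

Drop the two short steel tube sections, one at a time, upright into the bores of their own size in the carriage on the perforated rail, fully seated, while the carriage is still locked where it is. Then pull up the black plunger knob, slide the carriage exactly one hole along (towards the end where the knob sits) and let the pin drop fully home in that hole. Finish still holding the knob with the pin home: do not let go of it, and leave everything else on the bench where it is.

Things in the scene. Friction and masses are not known exactly. Their poses are not given: they have to be found in the camera images.
- station: fixed grey base 110 x 400 mm with a steel rail along its y axis (40 x 380 mm, top 50 mm above the bench), 12 mm square holes at 50 mm pitch. A green unit (75 x 150 mm, top 97 mm above the bench) stands on its +x side from 85 mm off the rail's centre line, two thin nozzles reach to 63 mm. Origin: base centre at bench level; x across the rail, z up. The carriage must go to +y.
- carriage (a joint): travel along the rail, m, to the station's +y: starts locked at about 0, next hole 0.050, then 0.100. Aluminium block 84 x 180 mm, top 82 mm above the bench; towards +y it has the small bore, the large bore, the knob, 65 mm apart on the rail's centre line. Needs 3 to 5 N to slide, stays where left; 2 mm of play with the pin in a hole (4 mm if pushed hard).
- plunger (a joint): lift of the spring plunger, m: 0 pin fully home (9 mm deep in the hole), 0.009 pin just clear of the rail, 0.014 upper stop. Spring pushes down: 6 N at 0, 10 N at 0.014. Between holes the round-nosed pin rides on the rail's top at 0.009 and springs in when over a hole.
- knob (a point): point to grip, on the axis of the black upright knob, 28 mm in diameter, 30 mm tall, 103 to 133 mm above the bench when home. The point is 16 mm above the knob's underside (119 mm above the bench when home) and moves with it. Under the knob 21 mm is free down to the block, around a 20 mm wide collar.
- bore_large (a point): centre of the floor of the large bore, 60 mm above the bench: bore 37 mm in diameter, 22 mm deep, its mouth 82 mm above the bench. Moves with the carriage.
- bore_small (a point): centre of the floor of the small bore, 60 mm above the bench: bore 27 mm in diameter, 22 mm deep, its mouth 82 mm above the bench. Moves with the carriage.
- next_hole (a point): centre of the mouth of the rail hole that the pin must go into, on the rail's top, 50 mm beyond the pin's starting hole; it shows just past the carriage's knob end.
- tube_large: steel tube section, 34 mm outer diameter, 60 mm long, closed by flush black plugs, standing upright on the bench (about 0.15 to 0.3 kg). Origin: centre of its lower end; z along the tube.
- tube_small: steel tube section, 24 mm outer diameter, 60 mm long, closed by flush black plugs, standing upright on the bench (about 0.08 to 0.17 kg). Origin: centre of its lower end; z along the tube.
- reducer: bystander, to be left alone: a brass pipe reducer, 46 mm across, 40 mm tall, standing. Origin: on its underside.
- hexplug: bystander, to be left alone: a dark hexagon-headed pipe plug, 44 mm across, 34 mm tall, standing head down. Origin: on its underside.
- wrench: bystander, to be left alone: a steel wrench lying flat. Origin: on its underside.
- driver: bystander, to be left alone: a screwdriver lying flat. Origin: on its underside.
There are look-alikes about, which are no part of the job. What is shaped like the tube_small but blue, green or pink is not meant.

How it is judged:
By the outcome, as a careful person would: the job done as asked, in the order asked, and still so for the second after the job is handed in, while the arm keeps its last pose, push and grip.
It also fails if it takes over 58 s, if anything falls off the work surface, if the arm or the gripper's body presses on something with over 40 N, if the wrist force passes 120 N, or if a joint passes its speed limit or range.

## Robot

A 7-joint arm with a two-finger parallel gripper is mounted at the origin on the work surface. World frame = base frame: x ahead of the robot, y to its left, z up, the work surface at z = 0. Lengths are in m, angles in rad, forces in N, time in s.
With the tool pointing down it reaches from about 0.425 to 0.95 m from the base axis. Payload 4.7 kg.
Tool frame: the origin (TCP) lies between the finger pads; the fingertips stand 14 mm ahead of it and the grasp point (between the pads) lies 5 mm behind it (env.finger_overhang is the distance from the TCP to the fingertips, in m); z points along the fingers, y is the line along which they close (so a half turn about z gives the same grasp; the last joint's range is limited). The gripper opens to 85 mm and grips with 20 to 120 N. Pads are 22 mm wide; open, the fingers measure 114 mm over their backs; the gripper's body (76 mm by 85 mm) begins 54 mm behind the grasp point. The pads swing forward as they close: fully open they stand 13 mm farther back than shut.
Start: joints at [-1.365, 0.469, -0.049, 1.532, 0.024, 1.141, -0.082], TCP at [0.157, 0.657, 0.245] pointing down, gripper open.
Joint ranges: [-2.59, 2.59], [-0.33, 1.99], [-1.39, 1.29], [0.1, 2.45], [-1.04, 4.18], [0.21, 1.99], [-2.66, 2.66]. Speed limits (rad/s): [2.57, 2.57, 3.14, 3.14, 3.14, 3.14, 3.14].

## Interface

Orientations are given as [roll, pitch, yaw] about the fixed x, y, z axes, in that order (R = Rz(yaw) Ry(pitch) Rx(roll)).
In Python, from cell import env gives the robot as it stands. Calls block until the motion is done:
- env.movep(position, orientation): joint-space move of the TCP to a pose.
- env.line_to(position, ori=None, velocity=0.15): straight line of the TCP; ori=None keeps the orientation; velocity is the mean speed in m/s.
- env.move_j(angles): joint-space move.
- env.grip(opening, effort=None): finger opening in m; effort is the grip in N (None keeps the last); returns when the fingers have stopped.
- env.pause(seconds).
- env.ik(position, orientation): joint angles nearest the present ones, or None.
- env.get_image(name): name is "side" or "top"; returns a dict with "frame" (400x640x3 uint8, red, green, blue), "fx", "fy", "cx", "cy" (pixels), "k1" (the pictures are not rectified: a ray, as slopes to the right and down, at radius r is drawn at 1 + k1 r^2 times it, then the intrinsics apply), "R" (3x3) and "t" (3): a world point X has camera coordinates R X + t. Camera axes: x right, y down, z forward; pixel columns grow to the right and rows downward; lengths in m; the calibration is good to about 2 mm. A picture is of the moment at which its call begins. There is no depth.
A pose or a line that the arm cannot do raises env.PlanningError and nothing moves.
- env.close_job(): hands the job in; it is judged then, once.
Trained networks look in a picture, given as the dict that the camera call returned (one of the last four; its "shot" number tells which), for a name from the list of things; names that differ only in an ending like _2 or _b are one class to them, and where a whole thing is asked for, a point or a joint stands for the part that bears it (a point fixed in the world has none). Each returns a list of dicts, best first, with "score" (0 to 1); they miss things now and then, are a little off and sometimes report something else, mostly with a low value. They report only what shows in the picture. A call takes as long as a camera call. They do not tell look-alikes from the thing itself.
- env.boxes_of(picture, label): "at" ([column, row] in pixels, amid what is visible of it).
- env.outline_of(picture, label): "pixels" (400x640 bool, what is visible of it) and "at" ([column, row] in pixels, amid what is visible of it).
- env.place_of(picture, label): "at" ([column, row] in pixels: a listed point, or the origin of a listed thing).
Readings, each from a call of its own:
- env.current_t(): time.
- env.current_joint_positions(): joint angles.
- env.current_joint_velocities(): joint speeds.
- env.current_joint_efforts(): joint torques, N m.
- env.current_tcp_pos(): TCP position.
- env.current_ee_rot(): TCP orientation.
- env.current_force(): force on the tool from outside, world axes, zero at the start.
- env.current_wrist_torque(): the same for the moment, N m.
- env.current_gripper_width(): finger opening in m.
- env.current_grasp_force(): force on a finger pad.
Only numpy, scipy, OpenCV 4.12 (cv2) and the standard library are available. Lean on these libraries where they do the work, as an engineer would, in place of code of your own. Each camera call takes 0.05 s, during which the arm holds its last target. There are 200 camera calls.

## Working session

There is one attempt and no reset: what is moved stays moved. The work goes in short steps, each a Python script; the robot and the scene stay as the last script left them, time stands still between calls to the robot, and variables do not carry over. Pictures are saved under pics/ and viewed, at most 10 in all, crops included, and the job is handed in when it is done.

```bash
mkdir -p pics; ls; cat > h.py <<'E'
import numpy as np, cv2
from cell import env
def ray(p,uv):
    a=np.array([(uv[0]-p["cx"])/p["fx"],(uv[1]-p["cy"])/p["fy"]])
    s=a.copy()
    for _ in range(20): s=a/(1+p["k1"]*(s@s))
    R=np.array(p["R"]);t=np.array(p["t"])
    return -R.T@t, R.T@np.array([s[0],s[1],1.])
def atz(p,uv,z):
    c,d=ray(p,uv); return c+d*(z-c[2])/d[2]
def tri(a,ua,b,ub):
    c1,d1=ray(a,ua);c2,d2=ray(b,ub);d1/=np.linalg.norm(d1);d2/=np.linalg.norm(d2)
    s=np.linalg.lstsq(np.c_[d1,-d2],c2-c1,rcond=None)[0]
    x,y=c1+s[0]*d1,c2+s[1]*d2
    return (x+y)/2,np.linalg.norm(x-y)
def proj(p,X):
    c=np.array(p["R"])@np.array(X)+np.array(p["t"]);s=c[:2]/c[2];s=s*(1+p["k1"]*(s@s))
    return np.array([p["fx"]*s[0]+p["cx"],p["fy"]*s[1]+p["cy"]])
def save(p,n): cv2.imwrite("pics/"+n,cv2.cvtColor(p["frame"],cv2.COLOR_RGB2BGR))
E
cat > a.py <<'E'
from h import *
np.set_printoptions(precision=4,suppress=True)
T=env.get_image("top");S=env.get_image("side")
save(T,"top0.png");save(S,"side0.png")
Z=dict(tube_small=0,tube_large=0,knob=.119,bore_large=.06,bore_small=.06,next_hole=.05,station=0,reducer=0,hexplug=0)
for n in Z:
    for nm,p in(("T",T),("S",S)):
        for d in env.place_of(p,n)[:4]:
            print(n,nm,round(d["score"],2),np.array(d["at"]),atz(p,d["at"],Z[n]))
print([-(np.array(p["R"]).T@np.array(p["t"])) for p in (T,S)],env.current_t(),env.current_ee_rot())
E
python3 a.py
```

```text
pics
tube_small T 0.57 [463.3 218.3] [ 0.466  -0.4352  0.    ]
tube_small T 0.53 [442.1 222.2] [ 0.4553 -0.3715  0.    ]
tube_small T 0.51 [425.  241.9] [ 0.3991 -0.3187  0.    ]
tube_small T 0.42 [426.3 217. ] [ 0.4709 -0.3257  0.    ]
tube_small S 0.86 [408.9 361.8] [ 0.4703 -0.4325  0.    ]
tube_small S 0.72 [378.8 315. ] [ 0.4804 -0.323   0.    ]
tube_small S 0.7 [385.2 340.1] [ 0.4577 -0.3736  0.    ]
tube_small S 0.7 [347.5 328.2] [ 0.4062 -0.3117  0.    ]
tube_large T 0.76 [444.4 186.9] [ 0.5593 -0.384   0.    ]
tube_large S 0.92 [425.8 310.3] [ 0.5736 -0.368   0.    ]
knob T 0.54 [268.1 186.8] [0.5384 0.1176 0.119 ]
knob S 0.71 [295.2 148.9] [0.5362 0.1296 0.119 ]
bore_large T 0.8 [288.5 191.9] [0.5357 0.0676 0.06  ]
bore_large S 0.84 [306.8 181.4] [0.5282 0.0595 0.06  ]
bore_small T 0.78 [315.2 193. ] [ 0.5321 -0.0058  0.06  ]
bore_small S 0.89 [321.4 196.6] [ 0.5318 -0.0082  0.06  ]
next_hole T 0.84 [249.2 193.4] [0.5342 0.1776 0.05  ]
next_hole S 0.87 [289.  159.1] [0.536  0.1732 0.05  ]
next_hole S 0.63 [321.2 198.1] [ 0.5334 -0.0046  0.05  ]
station T 0.65 [282.4 199.3] [0.5257 0.0889 0.    ]
station S 0.97 [302.3 191.5] [0.5259 0.0844 0.    ]
reducer T 0.57 [390.9 220.5] [ 0.4618 -0.2222  0.    ]
reducer S 0.73 [348.6 283.4] [ 0.4692 -0.2252  0.    ]
hexplug T 0.52 [392.7 182.8] [ 0.5722 -0.2313  0.    ]
hexplug S 0.69 [386.8 266.3] [ 0.5722 -0.2355  0.    ]
[array([ 0.299 , -0.0103,  1.2908]), array([ 0.1742, -0.5895,  0.7983])] 1.0 [ 3.1415 -0.0001  2.9069]
```

```bash
python3 - <<'E'
import cv2,numpy as np
T=cv2.imread("pics/top0.png");S=cv2.imread("pics/side0.png")
a=cv2.resize(T[150:270,225:490],(795,360),interpolation=3)
cv2.imwrite("pics/tc.png",a)
cv2.imwrite("pics/sc.png",cv2.resize(S[130:390,260:460],(440,572),interpolation=3))
E
```

```text
(no output)
```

View pics/tc.png

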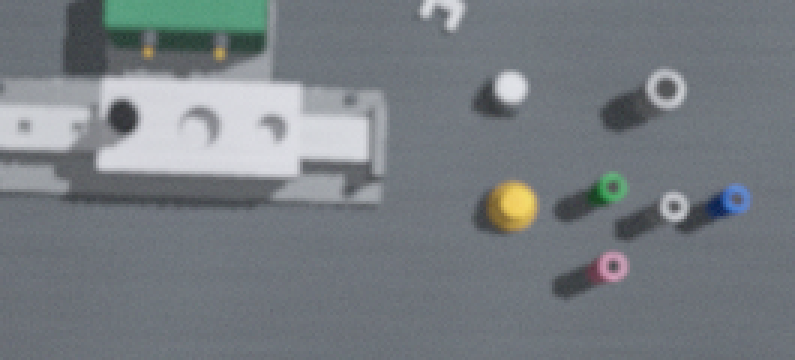

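View pics/sc.png

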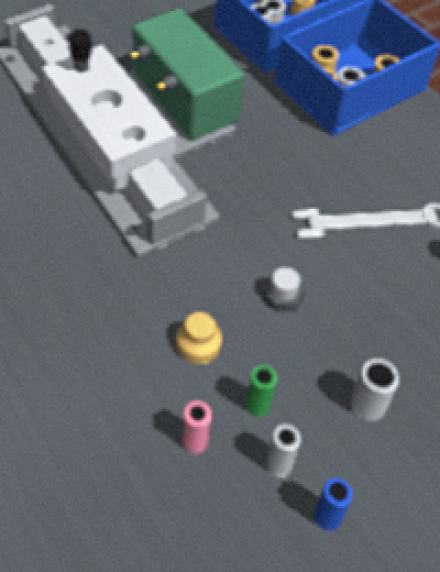

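The picture shows four tubes shaped like tube_small: blue (463,218), pink (425,242), green (426,217) and steel (442,222 in top, 385,340 in side). Only the steel one fits, and the enlarged crop confirms it. The large steel tube is at (444,187) in top. The carriage lies along world +y, with the knob at (268,187). Next I'll refine the positions with a model fit.

```bash
cat > b.py <<'E'
from h import *
from scipy.optimize import least_squares
np.set_printoptions(precision=4,suppress=True)
def cyl(p,x,y,r,z0,z1):
    a=np.linspace(0,2*np.pi,40)
    P=np.array([proj(p,[x+r*np.cos(t),y+r*np.sin(t),z]) for z in(z0,z1) for t in a],np.float32)
    m=cv2.moments(cv2.convexHull(P)); return np.array([m["m10"]/m["m00"],m["m01"]/m["m00"]]),m["m00"]
pics=[env.get_image(c) for c in("top","side")]
def fitcyl(name,x0,r,z0,z1):
    obs=[]
    for p in pics:
        pr,A=cyl(p,*x0,r,z0,z1)
        c=[]
        for d in env.outline_of(p,name):
            v,u=np.nonzero(d["pixels"]); 
            if len(u)==0: continue
            c.append((np.hypot(*(np.array([u.mean(),v.mean()])-pr)),u.mean(),v.mean(),len(u)))
        c=min(c);print(name,"dist",round(c[0],1),"area",c[3],"exp",round(A));obs.append(c[1:3])
    for sel in([0],[1],[0,1]):
        f=least_squares(lambda q:np.concatenate([cyl(pics[i],*q,r,z0,z1)[0]-obs[i] for i in sel]),x0)
        print("  ",sel,f.x,"res px",f.fun)
    return f.x
fitcyl("tube_small",(.457,-.373),.012,0,.06)
fitcyl("tube_large",(.566,-.376),.017,0,.06)
fitcyl("knob",(.537,.124),.014,.103,.133)
M={"bore_small":(-.065,.06),"bore_large":(0,.06),"knob":(.065,.119),"next_hole":(.115,.05)}
O=[]
for k in range(4):
    for c in("top","side"):
        p=env.get_image(c)
        for n in M:
            d=env.place_of(p,n)
            if d: O.append((p,n,np.array(d[0]["at"])))
def res(q):
    return np.concatenate([proj(p,[q[0]-M[n][0]*np.sin(q[2]),q[1]+M[n][0]*np.cos(q[2]),M[n][1]])-u for p,n,u in O])
f=least_squares(res,[.533,.06,0],loss="soft_l1");print("station fit",f.x)
r=f.fun if False else res(f.x).reshape(-1,2)
for i in range(0,len(O),1):
    if np.abs(r[i]).max()>2: print("big",O[i][1],r[i])
for j in range(2):
    rr=[(n,c) for (p,n,u),c in zip(O,r) if (p["R"]==pics[j]["R"]).all()]
    for n in M: print(j,n,np.mean([c for m,c in rr if m==n],0))
E
python3 b.py
```

```text
tube_small dist 1.2 area 103 exp 110
tube_small dist 2.2 area 261 exp 272
   [0] [ 0.4584 -0.3762] res px [0. 0.]
   [1] [ 0.459  -0.3767] res px [-0.  0.]
   [0, 1] [ 0.4588 -0.3766] res px [ 0.1365 -0.1324 -0.1298 -0.0123]
tube_large dist 1.1 area 184 exp 191
tube_large dist 1.8 area 451 exp 446
   [0] [ 0.5684 -0.3742] res px [ 0. -0.]
   [1] [ 0.5702 -0.3751] res px [ 0. -0.]
   [0, 1] [ 0.5693 -0.3747] res px [ 0.1777 -0.2823 -0.4233  0.0891]
knob dist 0.3 area 94 exp 114
knob dist 1.0 area 131 exp 148
   [0] [0.5365 0.1235] res px [0. 0.]
   [1] [0.5346 0.1252] res px [ 0. -0.]
   [0, 1] [0.5354 0.1243] res px [-0.3441  0.3887  0.4275  0.0805]
station fit [ 0.533   0.0591 -0.038 ]
big bore_large [ 2.3904 -1.0346]
big knob [-2.7715  1.5311]
big knob [ 1.1686 -2.1586]
big next_hole [ 2.6797 -0.529 ]
big bore_large [ 0.9904 -3.1346]
big knob [ 1.7686 -2.1586]
big next_hole [ -97.6203 -178.529 ]
big bore_large [2.1904 0.6654]
big next_hole [-2.5169  0.9897]
big bore_small [-5.5183 -0.2799]
big bore_large [2.4887 1.8032]
big bore_large [ 4.2887 -0.6968]
0 bore_small [-0.39   -0.2157]
0 bore_large [ 1.857  -1.1679]
0 knob [-0.8965  0.7811]
0 next_hole [-0.3669  0.7647]
1 bore_small [-1.9683  0.0451]
1 bore_large [1.6887 0.9282]
1 knob [ 0.9436 -1.0336]
1 next_hole [-23.5453 -44.904 ]
```

```bash
cat > c.py <<'E'
from h import *
from scipy.optimize import minimize
np.set_printoptions(precision=4,suppress=True)
def blur(m): return cv2.GaussianBlur(m.astype(np.float32),(0,0),1.2)
def render(p,q,zb):
    x,y,a=q;m=np.zeros((400,640),np.uint8)
    w=lambda u,v,z:proj(p,[x+u*np.cos(a)-v*np.sin(a),y+u*np.sin(a)+v*np.cos(a),z])
    P=np.array([w(u,v,z) for u in(-.042,.042) for v in(-.09,.09) for z in(zb,.082)],np.float32)
    cv2.fillConvexPoly(m,np.round(cv2.convexHull(P)*16).astype(np.int32),255,cv2.LINE_AA,4)
    t=np.linspace(0,6.28,30)
    K=np.array([w(.014*np.cos(s),.065+.014*np.sin(s),z) for s in t for z in(.103,.133)],np.float32)
    cv2.fillConvexPoly(m,np.round(cv2.convexHull(K)*16).astype(np.int32),0,cv2.LINE_AA,4)
    return m/255.
obs=[]
for c in("top","side"):
    p=env.get_image(c);d=env.outline_of(p,"carriage");k=env.outline_of(p,"knob")
    if d: m=d[0]["pixels"].copy();
    if k: m&=~k[0]["pixels"]
    obs.append((p,m));print(c,m.sum(),d[0]["score"])
    o=p["frame"].copy();o[m]=o[m]//2+np.array([120,0,0],np.uint8);cv2.imwrite("pics/m_%s.png"%c,cv2.resize(o[130:250,225:385,::-1],(480,360)))
for zb in(.05,.06):
  for sel in((0,),(1,),(0,1)):
    f=minimize(lambda q:sum(((blur(render(obs[i][0],q,zb))-blur(obs[i][1]))**2).sum() for i in sel),[.534,.06,-.02],method="Nelder-Mead",options=dict(initial_simplex=[[.534,.06,-.02],[.538,.06,-.02],[.534,.064,-.02],[.534,.06,.02]],xatol=1e-4))
    print(zb,sel,f.x,f.fun)
a=cv2.imread("pics/m_top.png");b=cv2.imread("pics/m_side.png");cv2.imwrite("pics/m.png",np.vstack([a,b])[:, :] if 0 else cv2.resize(np.hstack([a,b]),(800,300)))
E
python3 c.py
```

```text
top 2064 0.77
side 2250 0.56
0.05 (0,) [ 0.5328  0.0599 -0.0314] 162.13174438476562
0.05 (1,) [ 0.5301  0.062  -0.0458] 159.85916137695312
0.05 (0, 1) [ 0.5314  0.0609 -0.0463] 337.25933837890625
0.06 (0,) [ 0.5321  0.0606 -0.0363] 148.25741577148438
0.06 (1,) [ 0.5277  0.0559 -0.0499] 198.17459106445312
0.06 (0, 1) [ 0.5301  0.0595 -0.0405] 379.657958984375
```

View pics/m.png

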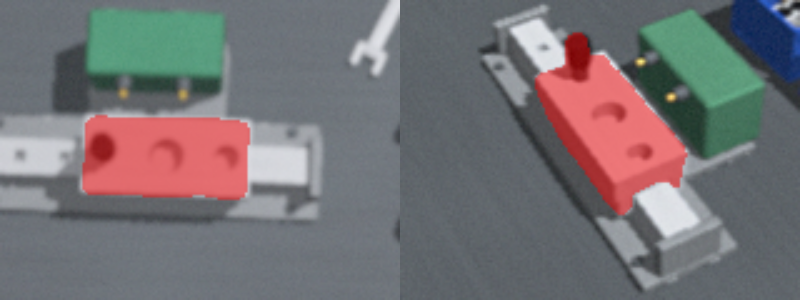

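The red overlay shows the carriage mask fitting the block in both pictures, knob at about (100,148) in the overlay. The yaw is about -0.038 rad, with the large bore at about (0.533, 0.059). The knob position fits this to under 1 mm. Next come IK checks, then the small tube.

```bash
cat >> h.py <<'E'
A=-.038; L=np.array([.5328,.0594]); U=np.array([-np.sin(A),np.cos(A)]); V=np.array([np.cos(A),np.sin(A)])
def st(v,u=0,z=None):
    q=L+v*U+u*V; return [q[0],q[1],z]
def F(): return np.round(env.current_force(),1)
E
python3 - <<'E'
from h import *
np.set_printoptions(precision=2,suppress=True)
P={"small":[.4588,-.3766,.041],"large":[.5693,-.3747,.041],"bs":st(-.065,0,.1),"bl":st(0,0,.1),"kn":st(.115,0,.12)}
for n,p in P.items():
    for a in(np.pi/2,-np.pi/2,0,np.pi):
        q=env.ik(p,[np.pi,0,a+A]); print(n,round(a,2),None if q is None else np.array(q))
print(env.current_gripper_width(),F())
E
```

```text
small 1.57 [-0.01  0.78  0.91  1.93 -0.83  0.86  1.31]
small -1.57 [-0.1   0.91  1.1   1.94 -1.    0.99 -1.69]
small 0 [-0.1   0.91  1.1   1.94 -1.    0.99 -0.12]
small 3.14 [ 0.24  0.64  0.52  1.92 -0.48  0.71  2.57]
large 1.57 [-0.    0.85  0.83  1.71 -0.76  0.93  1.09]
large -1.57 [-0.13  1.01  1.1   1.71 -1.01  1.1  -1.87]
large 0 [-0.13  1.01  1.1   1.71 -1.01  1.1  -0.3 ]
large 3.14 [ 0.09  0.79  0.65  1.7  -0.6   0.86  2.54]
bs 1.57 [-0.55  0.47  0.62  2.04 -0.4   0.75  0.28]
bs -1.57 [ 0.77  0.74 -1.18  1.97  0.82  1.02  2.3 ]
bs 0 [-0.79  0.61  0.99  2.05 -0.69  0.85 -1.01]
bs 3.14 [-0.39  0.44  0.41  2.03 -0.26  0.72  1.71]
bl 1.57 [-0.58  0.46  0.5   2.02 -0.32  0.74  0.08]
bl -1.57 [ 0.65  0.75 -1.18  1.96  0.83  1.03  2.18]
bl 0 [-0.79  0.53  0.79  2.03 -0.53  0.79 -1.28]
bl 3.14 [-0.41  0.43  0.28  2.01 -0.18  0.72  1.51]
kn 1.57 [-0.74  0.46  0.45  1.94 -0.28  0.8  -0.17]
kn -1.57 [-0.26  0.44 -0.16  1.91  0.1   0.8   2.63]
kn 0 [-0.89  0.5   0.67  1.95 -0.42  0.83 -1.6 ]
kn 3.14 [-0.53  0.43  0.19  1.93 -0.11  0.79  1.25]
0.08529592467398629 [0.3 0.1 0.5]
```

```bash
cat > pick.py <<'E'
import sys
from h import *
D=np.pi
def pick(x,y,dia,eff):
    op=dia+.013
    env.movep([x,y,.16],[D,0,0]); env.grip(op,30)
    env.line_to([x,y,.042],velocity=.25)
    print("down",env.current_t(),F())
    env.grip(dia-.006,20); print("w1",env.current_gripper_width(),F())
    env.grip(op); 
    env.movep([x,y,.042],[D,0,D/2+A])
    env.grip(dia-.01,eff); print("w2",env.current_gripper_width(),env.current_grasp_force(),F())
    env.line_to([x,y,.15],velocity=.3); print("up",env.current_gripper_width(),F(),env.current_t())
E
python3 - <<'E'
from pick import *
pick(.4588,-.3766,.024,40)
E
```

```text
down 8.6083 [ 0.1 -0.2  0.3]
w1 0.023500517197280472 [-0.5  1.2  6. ]
w2 0.023106724553535563 39.11783516407013 [-0.7 -0.3  1.2]
up 0.022976310392284795 [-0.1  0.1 -2.2] 11.0667
```

```bash
cat > ins.py <<'E'
from pick import *
def insert(v0,fmax=6):
    O=[D,0,D/2+A]
    env.movep(st(v0,0,.20),O); env.line_to(st(v0,0,.130),velocity=.2); env.pause(.2)
    f0=env.current_force()[2]; print("hover",round(f0,1),env.current_t())
    offs=[(0,0)]+[(r*np.cos(a),r*np.sin(a)) for r,n in((.0015,6),(.003,8)) for a in np.arange(n)*2*np.pi/n]
    for du,dv in offs:
        if (du,dv)!=(0,0): env.line_to(st(v0+dv,du,.1262),velocity=.08)
        z=.1262; ok=True
        while z>.1185:
            z-=.0013; env.line_to(st(v0+dv,du,z),velocity=.06)
            f=np.array(env.current_force())
            if f[2]-f0>fmax: ok=False;break
        print(np.round([du,dv,z],4),np.round(f,1),round(env.current_t(),2))
        if ok: break
        if env.current_t()>lim: return None
    return du,dv,f0
lim=30
E
python3 - <<'E'
import ins
from ins import *
ins.lim=22
r=insert(-.065); print(r)
np.save("r.npy",r if r else [])
E
```

```text
hover -1.1 13.1833
[0.     0.     0.1184] [-0.1 -0.5 -0.7] 14.68
(0, 0, np.float64(-1.085423071619317))
```

```bash
cat >> ins.py <<'E'
def seat(v0,du,dv,f0,width):
    for z in(.112,.107,.104,.103,.102,.101,.100):
        env.line_to(st(v0+dv,du,z),velocity=.08); f=np.array(env.current_force())
        print(z,np.round(f,1),np.round(env.current_tcp_pos(),4))
        if f[2]-f0>5: break
    env.grip(width); env.pause(.1); print("open",F(),env.current_t())
    env.line_to(st(v0+dv,du,.175),velocity=.3)
E
python3 - <<'E'
from ins import *
seat(-.065,*np.load("r.npy"),.040)
p=env.get_image("side");save(p,"s1.png")
cv2.imwrite("pics/s1c.png",cv2.resize(p["frame"][110:250,250:400,::-1],(600,560),interpolation=3))
print(env.current_t())
E
```

```text
0.112 [ 0.4 -0.7 -1.2] [ 0.53   -0.0055  0.1115]
0.107 [-0.4 -0.4 -1.5] [ 0.5303 -0.0056  0.1067]
0.104 [-0.9  0.1 -2. ] [ 0.5304 -0.0056  0.1039]
0.103 [ 0.1 -0.2 -1. ] [ 0.5304 -0.0056  0.103 ]
0.102 [-0.4 -0.1 -1.2] [ 0.5303 -0.0055  0.102 ]
0.101 [-2.9  1.3  5.7] [ 0.5304 -0.0056  0.1018]
open [-0.9 -0.3 -1.4] 16.5917
17.0417
```

View pics/s1c.png

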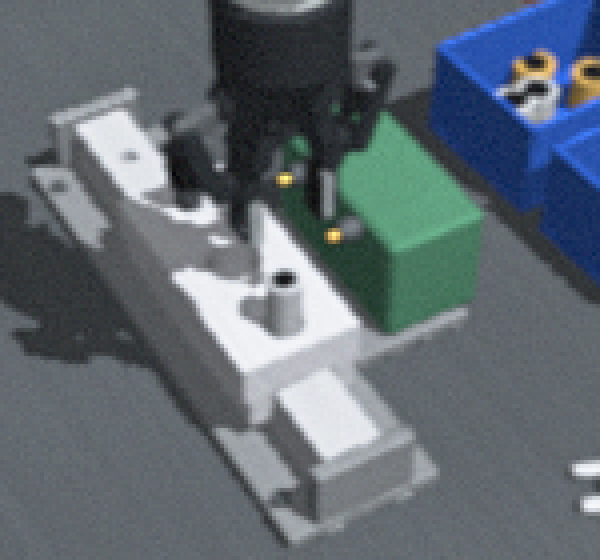

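The picture shows the small tube upright in its bore at about (285,300) in the crop. Contact came at the expected seated height, 0.102 m. Now the large tube.

```bash
python3 - <<'E'
import ins
from ins import *
pick(.5693,-.3747,.034,45)
ins.lim=34
r=insert(0.); 
if r: seat(0.,*r,.048)
p=env.get_image("side");save(p,"s2.png")
cv2.imwrite("pics/s2c.png",cv2.resize(p["frame"][110:250,250:400,::-1],(600,560),interpolation=3))
print(env.current_t())
E
```

```text
down 19.3 [ 0.4  0.1 -0.2]
w1 0.03364746305795908 [-0.   0.7  5.1]
w2 0.032795412002753786 44.92534518241882 [ 1.4 -0.8  0.4]
up 0.033097134929087106 [-0.5  0.4 -3.4] 21.7917
hover -2.5 24.1
[0.     0.     0.1184] [-0.2  0.  -1.7] 25.6
0.112 [ 0.3  0.5 -1.2] [0.5325 0.0594 0.1115]
0.107 [ 0.4  0.6 -1.9] [0.5328 0.0594 0.1067]
0.104 [ 0.5 -1.  -2.6] [0.5329 0.0594 0.1039]
0.103 [-0.5  0.8 -2.5] [0.5328 0.0594 0.103 ]
0.102 [-0.2  0.2 -1.8] [0.5328 0.0594 0.102 ]
0.101 [-2.1 -0.7  5.5] [0.5329 0.0594 0.1018]
open [ 0.4 -0.2  0.1] 27.5
27.95
```

View pics/s2c.png

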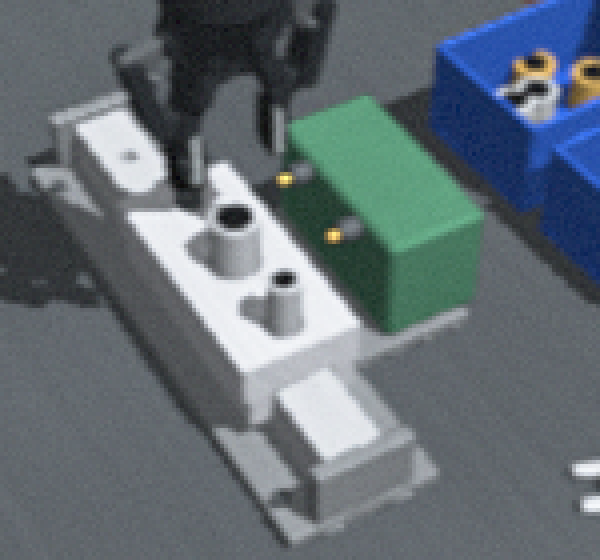

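The picture shows both tubes upright in their bores, large at about (235,240) and small at about (285,300). Both made contact at the expected seated height. Now the knob.

```bash
cat > k.py <<'E'
from h import *
def k(v,z,vel=.1):
    env.line_to(st(v,0,z),velocity=vel); p=np.array(env.current_tcp_pos())
    print("cmd",round(v,4),round(z,4),"at",round(float((p[:2]-L)@U),4),round(p[2],4),"f",F(),"w",round(env.current_gripper_width(),4),"t",round(env.current_t(),2))
E
python3 - <<'E'
from k import *
k(.065,.165,.2); k(.065,.114,.15)
env.grip(.020,70); print(env.current_gripper_width(),env.current_grasp_force())
k(.065,.114); env.pause(.1); print(F())
k(.065,.1165,.05); k(.065,.120,.05); k(.065,.1255,.05)
E
```

```text
cmd 0.065 0.165 at 0.0653 0.1637 f [ 0.1  0.2 -0.1] w 0.0478 t 28.43
cmd 0.065 0.114 at 0.0639 0.1142 f [ 1.1  0.4 -0.2] w 0.0485 t 28.92
0.025940083878140844 68.48831534385681
cmd 0.065 0.114 at 0.0647 0.1153 f [-4.  -0.2  5.5] w 0.0266 t 29.49
[-3.9 -1.1  5.7]
cmd 0.065 0.1165 at 0.0647 0.1162 f [ 0.2 -2.1 -6.7] w 0.0265 t 29.84
cmd 0.065 0.12 at 0.0647 0.1197 f [-1.7 -2.1 -7.9] w 0.0262 t 30.09
cmd 0.065 0.1255 at 0.0647 0.1253 f [-1.3 -2.2 -9.5] w 0.0264 t 30.35
```

```bash
python3 - <<'E'
from k import *
k(.065,.1272,.05); k(.090,.1272,.08); k(.115,.1272,.08); env.pause(.2); print(F())
k(.115,.1245,.03);k(.115,.122,.03);
E
```

```text
cmd 0.065 0.1272 at 0.0648 0.1269 f [ -2.4  -1.4 -10. ] w 0.0263 t 30.6
cmd 0.09 0.1272 at 0.092 0.127 f [ -2.4   2.5 -10.9] w 0.0264 t 31.06
cmd 0.115 0.1272 at 0.116 0.1271 f [ -3.7   3.3 -10.1] w 0.0262 t 31.52
[-4.9  2.3 -9.8]
cmd 0.115 0.1245 at 0.1151 0.1245 f [-4.7  3.9 -9.5] w 0.0266 t 31.98
cmd 0.115 0.122 at 0.115 0.1221 f [-4.   1.6 -9.2] w 0.0261 t 32.23
```

```bash
python3 - <<'E'
from k import *
for z in(.119,.117,.1158,.115,.1142): k(.115,z,.04)
p=env.get_image("side");cv2.imwrite("pics/s3.png",cv2.resize(p["frame"][90:240,240:390,::-1],(600,600),interpolation=3))
E
```

```text
cmd 0.115 0.119 at 0.115 0.1192 f [-5.1  1.6 -7.8] w 0.0264 t 32.48
cmd 0.115 0.117 at 0.115 0.1173 f [-6.5  3.2 -8.5] w 0.0265 t 32.73
cmd 0.115 0.1158 at 0.115 0.1162 f [-5.2  2.1 -6.5] w 0.0264 t 32.98
cmd 0.115 0.115 at 0.1151 0.1155 f [-5.3  2.7 -6. ] w 0.0259 t 33.23
cmd 0.115 0.1142 at 0.1151 0.1154 f [-9.5  1.5 -1.4] w 0.0261 t 33.48
```

View pics/s3.png

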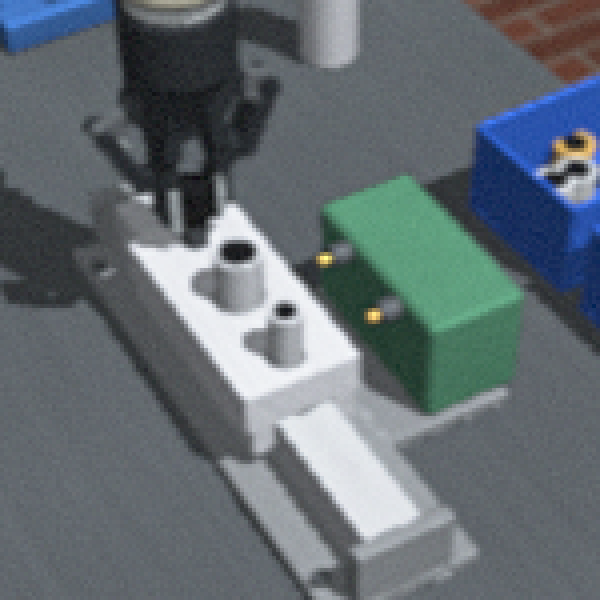

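The picture shows the carriage one pitch along, tubes still upright, and the knob held. The pin stopped at the same height as when it was first home (0.1154 m). I'll press down lightly so it stays home, then hand in.

```bash
python3 - <<'E'
from k import *
k(.115,.1134,.04); env.pause(.3); k(.115,.1134,.04)
if F()[2]<2: k(.115,.1128,.04)
print(env.close_job())
E
```

```text
cmd 0.115 0.1134 at 0.1151 0.1153 f [-10.1   1.7   5.3] w 0.0263 t 33.77
cmd 0.115 0.1134 at 0.115 0.1153 f [-9.8  2.7  5.8] w 0.0261 t 34.33
the job is handed in; nothing more can be done
None
```

The job is handed in at about 34 s: both steel tubes are seated in their own bores, the carriage is one hole (50 mm) along, and the pin is home with the knob still gripped; the hand-in call did not report a verdict.

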